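# Snap the blue mandrel into its clips

### The arm

A 6-joint arm with a two-finger parallel gripper is mounted at the origin on the work surface. World frame = base frame: x ahead of the robot, y to its left, z up, the work surface at z = 0. Lengths are in m, angles in rad, forces in N, time in s.
With the tool pointing down it reaches from about 0.4 to 0.825 m from the base axis. Payload 7 kg.
Tool frame: the origin (TCP) lies at the very end of the fingers, on their centre line; the grasp point (between the pads) lies 19 mm behind it; y points along the fingers, z is the direction in which the jaws open and shut, and the axes are right-handed (so a half turn about y gives the same grasp; the last joint's range is limited). The gripper opens to 88 mm and grips with 3 to 60 N. Pads are 19 mm wide; open, the fingers measure 130 mm over their backs; the gripper's body (78 mm by 193 mm) begins 47 mm behind the grasp point.
Start: joints at [1.553, 0.359, 0.012, 0, -1.224, -0.288], TCP at [0.203, 0.644, 0.227] pointing down, gripper open.
Joint ranges: [-3.07, 3.07], [-1.43, 2.12], [-1.02, 1.25], [-3.03, 1.67], [-3.05, -0], [-3.03, 3.03]. Speed limits (rad/s): [2.39, 2.39, 3.01, 3.14, 3.14, 3.14].

### API

Orientations are given as [roll, pitch, yaw] about the fixed x, y, z axes, in that order (R = Rz(yaw) Ry(pitch) Rx(roll)).
In Python, from station import get_state, grab_frame, job_done, regions_of gives the robot as it stands.
- The arm moves only by the tool drive_tool, never from a script. Its argument "rows" is a list of rows, each a list of 3 entries, a list of its own where there are three numbers: the shift along the world's x, y, z as a fraction of full scale, then the turn about the world's z as a fraction of full scale, then the opening, from 0 (shut) to 1 (fully open). A call has 1 to 12 rows; each row is the pose to reach, as a shift and turn from the pose commanded when the call began; what a row does not reach only later rows make up. Full scale, the value 1, is 30 cm for a shift and 90 degrees for a turn. A row lasts 1/10 s, in which the tool goes at most 50 mm and 8.59 degrees, less where a joint would pass 70% of its speed; a pose out of reach is approached as far as the arm can. A call with a number of a shift or a turn outside -1 to 1 is refused whole. A call with a gripper value outside its range is refused whole. The fingers move at their own pace and stop on an object; "newtons" is the grip in N (left out, the last holds). Time passes only in rows, so rows that repeat a pose let the fingers close. It gives the time, the measured TCP pose, the force and the opening at its end, in the units of the state.
- get_state(): the state, without advancing time (a new reading comes with each control period).
- grab_frame(name): name is "scene" or "side" or "wrist"; returns a dict with "img" (384x512x3 uint8, blue, green, red), "fx", "fy", "cx", "cy" (pixels), "T" (4x4, takes a point from camera to world coordinates); the wrist camera has in their place "hand_eye" (4x4, takes a point from camera to tool coordinates, whose origin is the TCP and whose axes are the tool frame's). Camera axes: x right, y down, z forward; pixel columns grow to the right and rows downward; lengths in m; the calibration is good to about 2 mm. A picture is of the moment at which its call begins: read the wrist's pose just before it. There is no depth.
- job_done(): hands the job in, once; it reports no verdict.
Trained networks look in a picture, given as the dict that the camera call returned (one of the last four; its "shot" number tells which), for a name from the list of things; names that differ only in an ending like _2 or _b are one class to them, and where a whole thing is asked for, a point or a joint stands for the part that bears it (a point fixed in the world has none). Each returns a list of dicts, best first, with "confidence" (0 to 1); they miss things now and then, are a little off and sometimes report something else, mostly with a low value. They report only what shows in the picture. A call takes as long as a camera call.
- regions_of(picture, thing): "pixels" (384x512 bool, what is visible of it) and "box" ([left, top, right, bottom] in pixels, round what is visible of it).
The state is a dict: "t": time; "q": joint angles; "qd": joint speeds; "joint_efforts": joint torques, N m; "eef_pos": TCP position; "ee_rot": TCP orientation; "force": force on the tool from outside, world axes, zero at the start; "moment": the same for the moment, N m; "width": finger opening in m.
Only numpy, scipy, OpenCV 4.12 (cv2) and the standard library are available. Lean on these libraries where they do the work, as an engineer would, in place of code of your own. Each camera call takes 0.05 s, during which the arm holds its last target. There are 200 camera calls.

### The job

Put the blue mandrel away: pick it up from the table, hold it level over the empty pair of spring clips on the blue base and press it straight down until both rods have snapped fully home, then let go. Leave the yellow mandrel and the red one where they are.

Things in the scene. Friction and masses are not known exactly. Their poses are not given: they have to be found in the camera images.
- blue_mandrel: wire-coiling mandrel, 0.1 kg, 170 mm long: a blue plastic grip in the middle, 70 mm long and 22 x 22 mm square, with a round aluminium rod of 14 mm diameter and 50 mm length out of each end. Origin at its very middle, on the rod axis; x runs along the rods (both ends alike). It lies on the table on a flat side of the grip, its axis 11 mm above the table. This is the one to put away.
- blue_clip: blue base plate 150 x 56 x 6 mm on a wooden board, in a row of three 82 mm apart; origin under its centre, 12 mm above the table, z up. Two steel spring clips, 14 mm long, stand at x = +54 and -54 mm, open upwards, tops 60 mm above the origin, mouth 30 mm wide. The jaws (9 mm apart) yield sideways; pressing in takes 5 to 15 N. Snapped home, a mandrel lies along x, its axis 36 mm above the origin.
- yellow_mandrel: wire-coiling mandrel, 0.1 kg, 170 mm long: a yellow plastic grip in the middle, 70 mm long and 22 x 22 mm square, with a round aluminium rod of 14 mm diameter and 50 mm length out of each end. Origin at its very middle, on the rod axis; x runs along the rods (both ends alike). It lies on the table like the blue one, its axis 11 mm up; not to be moved.
- red_mandrel: wire-coiling mandrel, 0.1 kg, 170 mm long: a red plastic grip in the middle, 70 mm long and 22 x 22 mm square, with a round aluminium rod of 14 mm diameter and 50 mm length out of each end. Origin at its very middle, on the rod axis; x runs along the rods (both ends alike). It is already snapped into the clips on the red base in the same row (red, blue, yellow in any order), its axis 48 mm above the table; not to be moved.

How it is judged:
At the end, for the whole second after the job is handed in: The blue mandrel rests in both clips on the blue base: axis 31 to 40 mm above the holder's origin, middle within 8 mm sideways and 16 mm in all, along the clips within 10 degrees, at rest; yellow mandrel moved under 30 mm, red one under 20 mm (horizontal distance between blue_mandrel and blue_clip below 0.016 m and y of blue_mandrel in the frame of blue_clip between -0.008 and 0.008 m and z of blue_mandrel in the frame of blue_clip between 0.031 and 0.04 m and angle between the x axis of blue_mandrel and the x axis of blue_clip, either way round below 0.175 rad and linear speed of blue_mandrel below 0.02 m/s and distance of yellow_mandrel from where it was at the start of the episode below 0.03 m and distance of red_mandrel from where it was at the start of the episode below 0.02 m); the robot touches nothing.
It fails at once if the yellow mandrel is moved by more than 30 mm (distance of yellow_mandrel from where it was at the start of the episode above 0.03 m).
It fails at once if the red mandrel is moved by more than 20 mm (distance of red_mandrel from where it was at the start of the episode above 0.02 m).
It also fails if it takes over 38 s, if anything falls off the work surface, if the arm or the gripper's body presses on something with over 40 N, if the wrist force passes 120 N, or if a joint passes its speed limit or range.

## Working session

There is one attempt and no reset: what is moved stays moved. The work goes in short steps, Python scripts to look and compute and a tool call to move; the robot and the scene stay as the last step left them, time stands still between calls to the robot, and variables do not carry over. Pictures are saved under pics/ and viewed, about 8 in all and at most 12, crops included, and the job is handed in when it is done.

Besides the shell and the picture viewer there is one more tool, called after "Request:" as name(argument=value, ...) on one line, values as JSON. drive_tool: Moves the arm, as the interface text tells. Its arguments: {"type":"object","properties":{"rows":{"type":"array"},"newtons":{"type":"number"}},"required":["rows"]}

```bash
mkdir -p pics; cat > h.py <<'E'
import numpy as np, cv2
from station import *
from scipy.spatial.transform import Rotation as R
def camT(f,s=None):
    if 'T' in f: return np.array(f['T'])
    T=np.eye(4);T[:3,:3]=R.from_euler('xyz',s['ee_rot']).as_matrix();T[:3,3]=s['eef_pos'];return T@np.array(f['hand_eye'])
def ray(f,T,uv,z):
    d=T[:3,:3]@np.array([(uv[0]-f['cx'])/f['fx'],(uv[1]-f['cy'])/f['fy'],1]);o=T[:3,3]
    return o+d*(z-o[2])/d[2]
E
python3 - <<'E'
from h import *
s=get_state();print(s)
ims=[]
for n in ['scene','side']:
    f=grab_frame(n);T=camT(f);cv2.imwrite(f'pics/{n}.png',f['img']);ims.append(f['img']);print(n,f['fx'],T.round(3).tolist())
    for th,z in [('blue_mandrel',.014),('blue_clip',.018),('yellow_mandrel',.014),('red_mandrel',.05)]:
        for r in regions_of(f,th)[:2]:
            p=np.argwhere(r['pixels'])[:,::-1].astype(float)
            if len(p)<5: continue
            (c,wh,a)=cv2.minAreaRect(p.astype(np.float32))
            m=p.mean(0);print(th,round(r['confidence'],2),r['box'],m.round(1),ray(f,T,m,z).round(3),wh,a)
s=get_state();f=grab_frame('wrist');cv2.imwrite('pics/wrist.png',f['img'])
print(f['fx'],np.array(f['hand_eye']).round(3).tolist())
E
```

```text
{'t': 0.0, 'q': array([ 1.55309413e+00,  3.59422329e-01,  1.10824960e-02, -3.21975897e-04,
       -1.22407621e+00, -2.88066857e-01]), 'qd': array([ 0.00055923, -0.0016375 , -0.00107287, -0.00019822,  0.00086584,
        0.00041844]), 'joint_efforts': array([ 3.26777138e-05, -5.82707405e+01,  2.93048108e+01,  6.99691325e+00,
        6.94245362e-03, -1.66459645e-04]), 'eef_pos': array([0.20310335, 0.6432316 , 0.22561511]), 'ee_rot': array([-1.56915736e+00,  1.69995302e-04,  2.83571409e+00]), 'force': array([-0.632751  , -0.12816597, -1.08336686]), 'moment': array([0.0345619 , 0.01222075, 0.02092163]), 'width': 0.08787867353923225}
scene 396.9542117620655 [[-0.834, 0.37, -0.409, 0.956], [0.552, 0.579, -0.6, 0.571], [0.015, -0.726, -0.687, 0.778], [0.0, 0.0, 0.0, 1.0]]
blue_mandrel 0.56 [174.8, 141.7, 214.0, 175.7] [195.7 156.4] [ 0.549 -0.321  0.014] (8.800000190734863, 46.400001525878906) 53.13010025024414
blue_clip 0.93 [256.3, 213.5, 317.9, 262.3] [283.9 239.8] [0.524 0.096 0.018] (29.68070411682129, 61.08965301513672) 67.93209838867188
yellow_mandrel 0.82 [218.2, 174.3, 269.6, 193.6
[... 326 characters left out ...]
01, -0.695, -0.719, 0.812], [0.0, 0.0, 0.0, 1.0]]
blue_mandrel 0.77 [263.6, 128.8, 323.6, 137.5] [294.2 133.5] [ 0.543 -0.321  0.014] (9.0, 56.0) 90.0
blue_clip 0.94 [214.6, 211.2, 282.5, 264.1] [245.5 240.1] [0.523 0.098 0.018] (64.11590576171875, 32.267478942871094) 24.775142669677734
yellow_mandrel 0.83 [260.3, 172.3, 320.0, 191.2] [290.6 180.9] [ 0.489 -0.129  0.014] (61.684017181396484, 11.110784530639648) 16.699243545532227
red_mandrel 0.79 [172.5, 269.8, 240.4, 308.4] [206.7 290.1] [0.536 0.264 0.05 ] (79.15680694580078, 13.416406631469727) 26.56505012512207
267.99602102067996 [[-0.001, 0.97, 0.243, -0.066], [0.0, -0.243, 0.97, -0.158], [1.0, 0.001, -0.0, 0.001], [0.0, 0.0, 0.0, 1.0]]
```

View pics/scene.png

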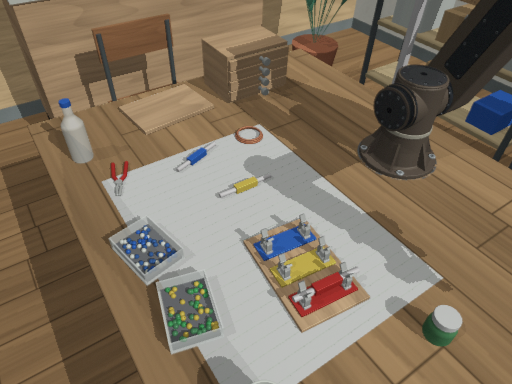

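View pics/side.png

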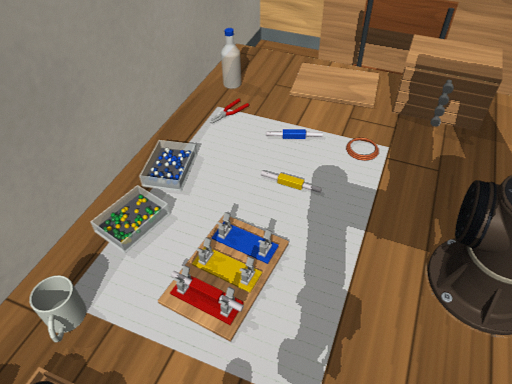

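The blue mandrel is at scene (196,156), yellow at (245,185). The empty blue base is at the far end of the row, at (284,240), with red in its clips at (327,283). Both cameras agree to a few mm. I'll work out the angles, then move.

```bash
cat >> h.py <<'E'
def rect(f,T,r,z):
    p=np.argwhere(r['pixels'])[:,::-1].astype(float)
    w=np.array([ray(f,T,u,z)[:2] for u in p])
    c,wh,a=cv2.minAreaRect((w*1000).astype(np.float32))
    b=cv2.boxPoints((c,wh,a));e=max([b[1]-b[0],b[2]-b[1]],key=np.linalg.norm)
    _,ev=np.linalg.eigh(np.cov(w.T));v=ev[:,1]
    g=lambda e:round((np.degrees(np.arctan2(e[1],e[0]))+90)%180-90,1)
    return np.round(c,1),np.round(sorted(wh),1),g(e),'pca',g(v),w.mean(0).round(4)
E
python3 - <<'E'
from h import *
for n in ['scene','side']:
    f=grab_frame(n);T=camT(f)
    for th,z in [('blue_mandrel',.014),('blue_clip',.018),('yellow_clip',.018),('yellow_mandrel',.014),('red_mandrel',.05)]:
        try: rs=regions_of(f,th)[:1]
        except Exception as e: print(th,e);continue
        for r in rs: print(n,th,round(r['confidence'],2),rect(f,T,r,z))
E
```

```text
scene blue_mandrel 0.61 (array([ 545.9, -321.1]), array([ 41.2, 167.4]), np.float32(29.7), 'pca', np.float64(21.7), array([ 0.5463, -0.323 ]))
scene blue_clip 0.76 (array([512.9,  86. ]), array([ 92.8, 171.4]), np.float32(-6.1), 'pca', np.float64(-2.1), array([0.5221, 0.0951]))
yellow_clip it knows: blue_clip, blue_mandrel, red_mandrel, yellow_mandrel
scene yellow_mandrel 0.75 (array([ 490.3, -130.4]), array([ 38.6, 178.7]), np.float32(-0.5), 'pca', np.float64(0.1), array([ 0.4929, -0.1306]))
scene red_mandrel 0.8 (array([538.3, 262.9]), array([ 33.3, 173.7]), np.float32(-9.0), 'pca', np.float64(-5.6), array([0.5402, 0.2619]))
side blue_mandrel 0.7 (array([ 543.8, -321.7]), array([ 42.6, 168.8]), np.float32(21.4), 'pca', np.float64(19.8), array([ 0.5441, -0.3214]))
side blue_clip 0.64 (array([528.8,  85.1]), array([ 90.4, 165.4]), np.float32(-6.5), 'pca', np.float64(-10.9), array([0.5252, 0.0972]))
yellow_clip it knows: blue_clip, blue_mandrel, red_mandrel, yellow_mandrel
side yellow_mandrel 0.71 (array([ 489.9, -128.9]), array([ 38.3, 169.9]), np.float32(-2.0), 'pca', np.float64(-1.9), array([ 0.4889, -0.129 ]))
side red_mandrel 0.67 (array([535.7, 264.4]), array([ 31.5, 172.4]), np.float32(-6.5), 'pca', np.float64(-6.5), array([0.5312, 0.2643]))
```

Request:
drive_tool(rows=[[[0.3,-0.45,0],0,1],[[0.6,-0.9,0],0,1],[[0.9,-1,0],0,1],[[1,-1,0],0,1],[[1,-1,0],0,1],[[1,-1,0],0,1],[[1,-1,0],0,1],[[1,-1,0],0,1],[[1,-1,0],0,1],[[1,-1,0],0,1]])

```text
t: 2.05
eef_pos: [0.5055, 0.3411, 0.2264]
ee_rot: [-1.57, 0.0, 2.832]
force: [-0.6, 0.4, -0.1]
width: 0.088
```

Request:
drive_tool(rows=[[[0,-0.16,0],0.06,1],[[0.02,-0.32,0],0.13,1],[[0.04,-0.48,0],0.13,1],[[0.05,-0.64,0],0.13,1],[[0.05,-0.8,0],0.13,1],[[0.05,-0.8,0],0.13,1],[[0.05,-0.8,0],0.13,1],[[0.05,-0.8,0],0.13,1]])

```text
t: 2.85
eef_pos: [0.5183, 0.1045, 0.2267]
ee_rot: [-1.571, 0.0, 3.04]
force: [0.4, 0.0, 0.4]
width: 0.0881
```

```bash
python3 - <<'E'
from h import *
s=get_state();f=grab_frame('wrist');T=camT(f,s);cv2.imwrite('pics/w1.png',f['img'])
print(s['eef_pos'],s['ee_rot'],f['cx'],f['cy'],T.round(4).tolist())
for th,z in [('blue_clip',.018),('red_mandrel',.05)]:
    for r in regions_of(f,th)[:1]: print(th,r['confidence'],r['box'],rect(f,T,r,z))
# blue plate by colour, at plate top z=.018
h=cv2.cvtColor(f['img'],cv2.COLOR_BGR2HSV);m=cv2.inRange(h,(105,150,60),(125,255,255))>0
print(m.sum(),rect(f,T,{'pixels':m},.018))
E
```

```text
[0.51833551 0.10449887 0.22672285] [-1.57123189e+00  4.15374992e-04  3.04049500e+00] 254.20188708520473 195.55596339208822 [[-0.1004, -0.9652, -0.2413, 0.5836], [-0.9949, 0.0972, 0.0252, 0.0968], [-0.0009, 0.2426, -0.9701, 0.3851], [0.0, 0.0, 0.0, 1.0]]
blue_clip 0.75 [240.6, 114.0, 278.9, 226.8] (array([521.9,  99.1]), array([ 55.8, 155.1]), np.float32(-6.2), 'pca', np.float64(-6.5), array([0.527 , 0.0985]))
red_mandrel 0.89 [110.5, 108.5, 143.0, 235.5] (array([542.6, 261.2]), array([ 30.5, 162.1]), np.float32(-6.2), 'pca', np.float64(-6.4), array([0.5458, 0.2612]))
2819 (array([525.2,  98.9]), array([ 53.5, 146.5]), np.float32(-6.4), 'pca', np.float64(-6.3), array([0.526 , 0.0993]))
```

View pics/w1.png

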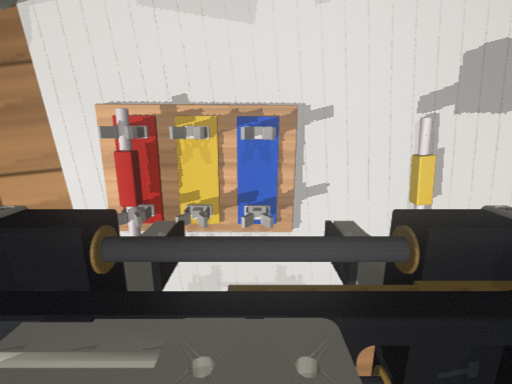

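```bash
python3 -c "
from h import *
print(get_state()['q'])"
```

```text
[ 5.70843154e-01  1.17751583e-01 -3.08650278e-01 -2.50693862e-05
 -1.14454629e+00  9.00050971e-01]
```

Request:
drive_tool(rows=[[[0,-0.16,0],0.06,1],[[0,-0.32,0],0.12,1],[[0.02,-0.48,0],0.18,1],[[0.04,-0.64,0],0.24,1],[[0.06,-0.8,0],0.29,1],[[0.08,-0.96,0],0.29,1],[[0.08,-1,0],0.29,1],[[0.08,-1,0],0.29,1]])

```text
t: 3.8
eef_pos: [0.5423, -0.1974, 0.2258]
ee_rot: [-1.571, -0.001, -2.79]
force: [-0.5, 0.6, 0.5]
width: 0.0875
```

Request:
drive_tool(rows=[[[0,-0.16,0],0,1],[[0,-0.32,0],0,1],[[0,-0.4,0],0,1],[[0,-0.4,0],0,1],[[0,-0.4,0],0,1]])

```text
t: 4.3
eef_pos: [0.5425, -0.3152, 0.2261]
ee_rot: [-1.571, -0.0, -2.787]
force: [0.3, -0.1, 0.1]
width: 0.0879
```

```bash
python3 - <<'E'
from h import *
s=get_state();f=grab_frame('wrist');T=camT(f,s);cv2.imwrite('pics/w2.png',f['img'])
print(s['eef_pos'],s['ee_rot'],s['q'][5])
for th,z in [('blue_mandrel',.014)]:
    for r in regions_of(f,th)[:1]: print(th,r['confidence'],r['box'],rect(f,T,r,z))
h=cv2.cvtColor(f['img'],cv2.COLOR_BGR2HSV);m=cv2.inRange(h,(105,150,60),(125,255,255))>0
print(m.sum(),rect(f,T,{'pixels':m},.02))
E
```

```text
[ 0.54254492 -0.31521558  0.22614242] [-1.57143377e+00 -3.79612185e-04 -2.78733416e+00] 2.1410796975130397
blue_mandrel 0.91 [254.1, 115.7, 267.7, 232.9] (array([ 546. , -325.9]), array([ 21.1, 168.4]), np.float32(20.3), 'pca', np.float64(20.0), array([ 0.5472, -0.3249]))
684 (array([ 545.6, -325. ]), array([19. , 67.1]), np.float32(20.3), 'pca', np.float64(20.2), array([ 0.5466, -0.3242]))
```

View pics/w2.png

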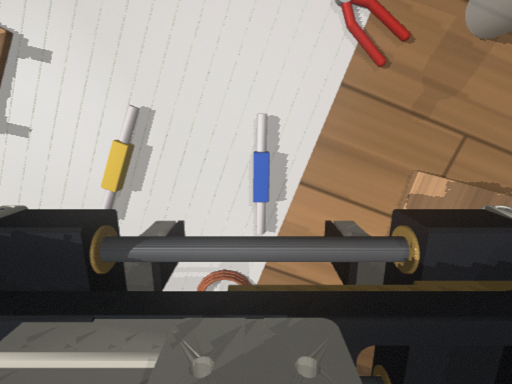

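Request:
drive_tool(newtons=40, rows=[[[0.012,-0.033,-0.15],0,1],[[0.012,-0.033,-0.3],0,1],[[0.012,-0.033,-0.45],0,0.8],[[0.012,-0.033,-0.58],0,0.7],[[0.012,-0.033,-0.66],0,0.6],[[0.012,-0.033,-0.71],0,0.6],[[0.012,-0.033,-0.735],0,0.6],[[0.012,-0.033,-0.735],0,0.6],[[0.012,-0.033,-0.735],0,0.6]])

```text
t: 5.3
eef_pos: [0.5469, -0.3263, 0.0075]
ee_rot: [-1.569, 0.002, -2.787]
force: [0.1, 0.5, 0.4]
width: 0.0531
```

Request:
drive_tool(newtons=50, rows=[[[0,0,0],0,0.3],[[0,0,0],0,0],[[0,0,0],0,0],[[0,0,0],0,0],[[0,0,0],0,0],[[0,0,0],0,0],[[0,0,0],0,0],[[0,0,0],0,0]])

```text
t: 6.1
eef_pos: [0.5458, -0.3263, 0.0063]
ee_rot: [-1.571, -0.0, -2.788]
force: [-2.7, 1.0, 4.7]
width: 0.0214
```

Request:
drive_tool(newtons=60, rows=[[[0,0,0.08],0,0],[[0,0,0.24],0,0],[[0,0,0.4],0,0],[[0,0.1,0.5],0,0],[[0,0.25,0.5],-0.06,0],[[0,0.4,0.5],-0.12,0],[[-0.02,0.55,0.5],-0.18,0],[[-0.04,0.7,0.5],-0.24,0],[[-0.07,0.85,0.5],-0.295,0],[[-0.07,1,0.5],-0.295,0],[[-0.07,1,0.5],-0.295,0]])

```text
t: 7.2
eef_pos: [0.5249, -0.022, 0.1562]
ee_rot: [-1.572, 0.001, 3.037]
force: [-0.3, -0.1, 0.1]
width: 0.0213
```

Request:
drive_tool(rows=[[[0,0.15,0],0,0],[[0,0.3,0],0,0],[[0,0.417,0],0,0],[[0,0.417,0],0,0],[[0,0.417,0],0,0],[[0,0.417,0],0,0]])

```text
t: 7.8
eef_pos: [0.5246, 0.0981, 0.1557]
ee_rot: [-1.57, -0.001, 3.032]
force: [-0.5, -0.5, -0.8]
width: 0.0214
```

```bash
python3 - <<'E'
from h import *
s=get_state();f=grab_frame('wrist');T=camT(f,s)
print(s['eef_pos'],s['ee_rot'],s['width'],s['force'])
zt=s['eef_pos'][2]+.0047
for th,z in [('blue_mandrel',zt+.005),('blue_clip',.018)]:
    for r in regions_of(f,th)[:1]: print(th,r['confidence'],r['box'],rect(f,T,r,z))
g=grab_frame('side')
cv2.imwrite('pics/w3.png',np.hstack([f['img'][60:300,60:400],cv2.resize(g['img'][150:310,150:330],(270,240))]))
E
```

```text
[0.52459518 0.09810024 0.15571771] [-1.57038293e+00 -6.43510934e-04  3.03169530e+00] 0.021431958747886636 [-0.52071604 -0.4889481  -0.79519878]
blue_mandrel 0.7 [233.2, 86.4, 273.1, 285.6] (array([552.9,  94.4]), array([ 23.5, 115.2]), np.float32(-6.1), 'pca', np.float64(-6.2), array([0.5565, 0.0936]))
blue_clip 0.59 [226.2, 119.4, 276.1, 217.3] (array([543.9,  96.7]), array([ 55.8, 111.9]), np.float32(-6.1), 'pca', np.float64(-21.8), array([0.558 , 0.0991]))
```

View pics/w3.png

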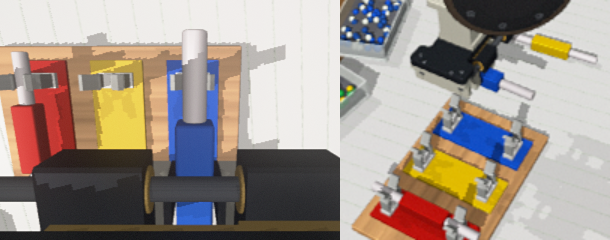

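Request:
drive_tool(rows=[[[0,0.003,-0.1],0,0],[[0,0.003,-0.18],0,0],[[0,0.003,-0.24],0,0],[[0,0.003,-0.26],0,0],[[0,0.003,-0.28],0,0],[[0,0.003,-0.3],0,0],[[0,0.003,-0.3],0,0],[[0,0.003,-0.3],0,0]])

```text
t: 8.8
eef_pos: [0.5252, 0.0999, 0.0666]
ee_rot: [-1.571, 0.001, 3.032]
force: [0.6, -0.7, -0.8]
width: 0.0213
```

```bash
python3 - <<'E'
from h import *
s=get_state();print(s['eef_pos'],s['force'],s['moment'])
a=grab_frame('side');b=grab_frame('scene')
cv2.imwrite('pics/w4.png',np.hstack([cv2.resize(a['img'][190:310,160:300],(400,343)),cv2.resize(b['img'][200:320,240:380],(400,343))]))
E
```

```text
[0.52515679 0.09985059 0.06657413] [ 0.64166306 -0.71578935 -0.81435994] [ 0.01582883 -0.02775855 -0.0227677 ]
```

View pics/w4.png

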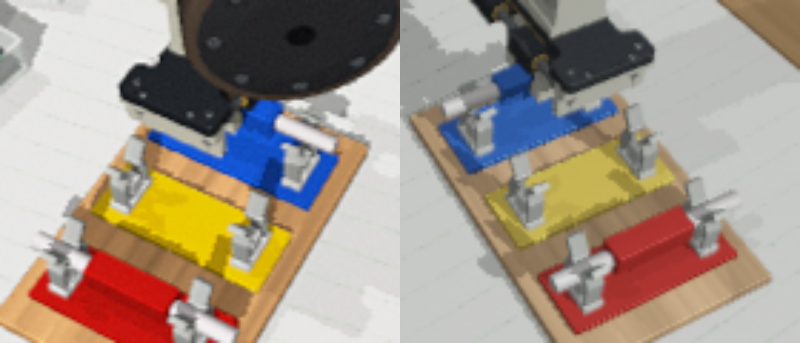

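The rods are over the mouths of both blue clips and there is no contact force yet. Next I press.

Request:
drive_tool(rows=[[[0,0,-0.015],0,0],[[0,0,-0.03],0,0],[[0,0,-0.04],0,0],[[0,0,-0.05],0,0],[[0,0,-0.05],0,0]])

```text
t: 9.4
eef_pos: [0.526, 0.1001, 0.0515]
ee_rot: [-1.572, 0.002, 3.033]
force: [2.8, 0.5, 2.2]
width: 0.0212
```

Request:
drive_tool(rows=[[[0,0,-0.01],0,0],[[0,0,-0.02],0,0],[[0,0,-0.028],0,0],[[0,0,-0.028],0,0],[[0,0,-0.028],0,0]])

```text
t: 9.9
eef_pos: [0.5243, 0.0997, 0.0429]
ee_rot: [-1.57, -0.001, 3.032]
force: [-3.8, 0.5, 9.4]
width: 0.0215
```

Request:
drive_tool(rows=[[[0,0,-0.004],0,0],[[0,0,-0.008],0,0],[[0,0,-0.008],0,0]])

```text
t: 10.2
eef_pos: [0.5245, 0.0997, 0.0427]
ee_rot: [-1.57, 0.0, 3.033]
force: [-12.2, -0.5, 33.7]
width: 0.0215
```

```bash
python3 - <<'E'
from h import *
s=get_state();print(s['eef_pos'],s['force'],s['moment'])
a=grab_frame('side');b=grab_frame('scene')
for f in (a,b):
    for r in regions_of(f,'red_mandrel')[:1]: print(rect(f,camT(f),r,.05))
cv2.imwrite('pics/w5.png',np.hstack([cv2.resize(a['img'][190:310,160:300],(400,343)),cv2.resize(b['img'][200:320,240:380],(400,343))]))
E
```

```text
[0.52446475 0.09970348 0.04265064] [-12.16901003  -0.48807494  33.68757824] [ 0.13185551  4.63484086 -0.07644248]
(array([539. , 263.1]), array([ 29.8, 171.5]), np.float32(-5.8), 'pca', np.float64(-6.5), array([0.5358, 0.2634]))
(array([538.6, 261.9]), array([ 29.7, 171.2]), np.float32(-5.1), 'pca', np.float64(-5.5), array([0.5413, 0.2617]))
```

View pics/w5.png

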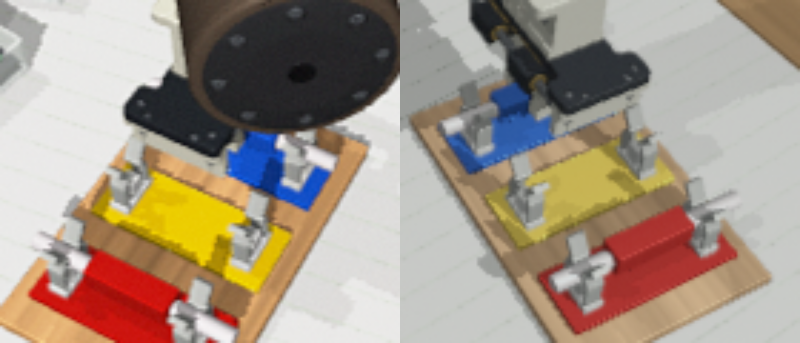

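The press ended on a stiff stop: TCP at 42.7 mm and 34 N, which puts the axis about 47 mm up. I'll relieve the force, open and rise.

Request:
drive_tool(rows=[[[0,0,0.006],0,0],[[0,0,0.006],0,0.2],[[0,0,0.006],0,0.5],[[0,0,0.006],0,0.5],[[0,0,0.006],0,0.5],[[0,0,0.006],0,0.5],[[0,0,0.1],0,0.5],[[0,0,0.25],0,0.5],[[0,0,0.4],0,0.5],[[0,-0.15,0.5],0,0.5],[[0,-0.3,0.5],0,0.5],[[0,-0.3,0.5],0,0.5]])

```text
t: 11.6
eef_pos: [0.5246, 0.0062, 0.1914]
ee_rot: [-1.571, 0.001, 3.029]
force: [-0.2, -0.0, -0.5]
width: 0.0435
```

```bash
python3 - <<'E'
from h import *
s=get_state();print(s['eef_pos'],s['force'],s['width'])
w=grab_frame('wrist');a=grab_frame('side');b=grab_frame('scene')
for f in (w,a,b):
  for th,z in [('blue_mandrel',.052),('red_mandrel',.052),('yellow_mandrel',.014)]:
    for r in regions_of(f,th)[:1]: print(th,round(r['confidence'],2),rect(f,camT(f,s),r,z))
cv2.imwrite('pics/w6.png',np.hstack([cv2.resize(a['img'][190:310,160:300],(400,343)),cv2.resize(b['img'][200:320,240:380],(400,343))]))
E
```

```text
[0.52456824 0.00621629 0.19140742] [-0.18118508 -0.01867464 -0.54552437] 0.04352010799080942
blue_mandrel 0.91 (array([546. ,  95.2]), array([ 27.1, 126.7]), np.float32(-6.1), 'pca', np.float64(-3.9), array([0.5492, 0.0942]))
red_mandrel 0.59 (array([538.7, 259.1]), array([ 37.6, 169.6]), np.float32(-5.6), 'pca', np.float64(-4.2), array([0.553 , 0.2566]))
yellow_mandrel 0.89 (array([ 524.3, -131.9]), array([ 26.5, 103.2]), np.float32(-0.3), 'pca', np.float64(0.2), array([ 0.519 , -0.1322]))
blue_mandrel 0.84 (array([523.2,  99.1]), array([ 36.9, 165.5]), np.float32(-12.9), 'pca', np.float64(-7.9), array([0.5193, 0.1004]))
red_mandrel 0.76 (array([536.7, 264.6]), array([ 30.8, 171.3]), np.float32(-5.8), 'pca', np.float64(-6.3), array([0.5336, 0.2646]))
yellow_mandrel 0.96 (array([ 489.4, -129.3]), array([ 41.2, 170.8]), np.float32(-4.3), 'pca', np.float64(-2.0), array([ 0.4883, -0.1292]))
blue_mandrel 0.81 (array([524.6, 100.9]), array([ 38.7, 171.6]), np.float32(-6.4), 'pca', np.float64(-5.5), array([0.5251, 0.1006]))
red_mandrel 0.57 (array([539.1, 262.8]), array([ 29.5, 173. ]), np.float32(-5.1), 'pca', np.float64(-5.5), array([0.5429, 0.2626]))
yellow_mandrel 0.7 (array([ 494.7, -130.4]), array([ 35.2, 161.9]), np.float32(-1.3), 'pca', np.float64(-1.1), array([ 0.4961, -0.1302]))
```

View pics/w6.png

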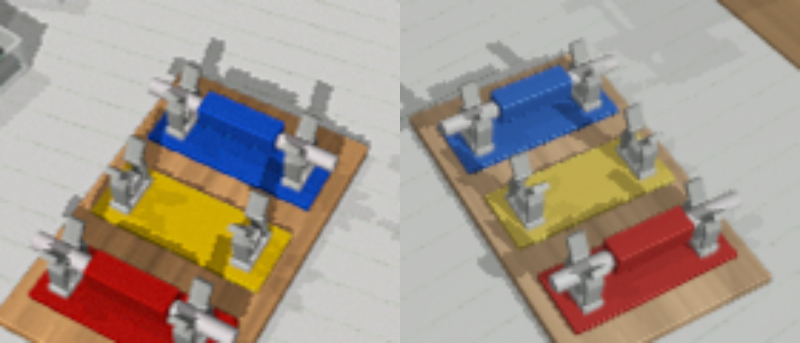

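Blue now lies in both clips. I want to confirm its +x end (left in both views) is as deep as the other, so I'll triangulate the rod tips and use red as the reference.

```bash
python3 - <<'E'
from h import *
fs=[grab_frame('side'),grab_frame('scene')]
P=[]
for f in fs:
    K=np.array([[f['fx'],0,f['cx']],[0,f['fy'],f['cy']],[0,0,1]]);P.append(K@np.linalg.inv(camT(f))[:3])
for th in ['red_mandrel','blue_mandrel']:
    tips=[]
    for f in fs:
        p=np.argwhere(regions_of(f,th)[0]['pixels'])[:,::-1].astype(float)
        c=p.mean(0);_,ev=np.linalg.eigh(np.cov(p.T));d=ev[:,1]*np.sign(ev[0,1]);t=(p-c)@d
        tips.append([p[t<t.min()+3].mean(0),p[t>t.max()-3].mean(0)])
    X=[]
    for k in (0,1):
        x=cv2.triangulatePoints(P[0],P[1],tips[0][k],tips[1][k]);X.append((x[:3]/x[3]).ravel())
    print(th,np.round(X,4).tolist(),'len',np.linalg.norm(X[0]-X[1]).round(3),'mid',np.mean(X,0).round(4),[np.round(t,1).tolist() for t in tips])
I=[]
for f,(x,y) in zip(fs,[(205,205),(245,205)]): I.append(cv2.resize(f['img'][y:y+65,x:x+90],(400,289),interpolation=cv2.INTER_CUBIC))
for f,(x,y) in zip(fs,[(165,262),(285,255)]): I.append(cv2.resize(f['img'][y:y+65,x:x+90],(400,289),interpolation=cv2.INTER_CUBIC))
cv2.imwrite('pics/w7.png',np.vstack([np.hstack(I[:2]),np.hstack(I[2:])]))
E
```

```text
red_mandrel [[0.6204, 0.2537, 0.0482], [0.4566, 0.2726, 0.0509]] len 0.165 mid [0.5385 0.2632 0.0495] [[[173.3, 273.6], [240.7, 307.2]], [[293.6, 298.8], [357.1, 269.3]]]
blue_mandrel [[0.6051, 0.0919, 0.0519], [0.4416, 0.1067, 0.0464]] len 0.164 mid [0.5233 0.0993 0.0491] [[[213.6, 219.2], [276.8, 246.7]], [[256.1, 243.8], [313.4, 221.4]]]
```

View pics/w7.png

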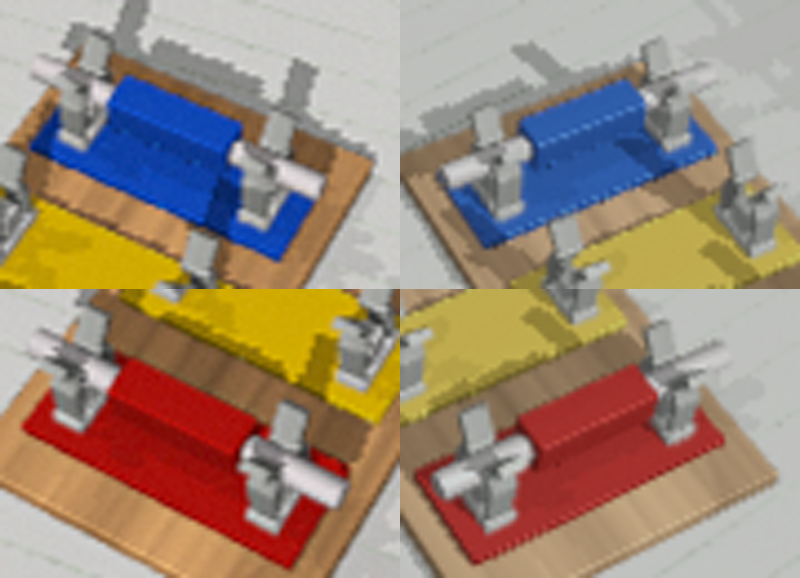

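Mid-height is 49 mm and red measures 49.5, so that is fine. The +x tip reads about 4 mm higher than red's same tip, about at the noise level. The press moment also leaned on the −x clip. I'll do a gentle probe-press with shut fingers on the +x part of the grip, whose top should be at 59 mm if it is home.

Request:
drive_tool(newtons=10, rows=[[[0.04,0.15,0],0,0],[[0.083,0.303,0],0,0],[[0.083,0.303,-0.05],0,0],[[0.083,0.303,-0.2],0,0],[[0.083,0.303,-0.32],0,0],[[0.083,0.303,-0.4],0,0],[[0.083,0.303,-0.415],0,0],[[0.083,0.303,-0.415],0,0],[[0.083,0.303,-0.415],0,0]])

```text
t: 13.4
eef_pos: [0.5508, 0.1011, 0.0672]
ee_rot: [-1.572, 0.002, 3.032]
force: [0.8, 0.6, 0.1]
width: 0.0007
```

Request:
drive_tool(rows=[[[0,0,-0.005],0,0],[[0,0,-0.01],0,0],[[0,0,-0.014],0,0],[[0,0,-0.014],0,0]])

```text
t: 13.8
eef_pos: [0.5497, 0.1007, 0.0618]
ee_rot: [-1.571, 0.0, 3.032]
force: [0.6, -0.5, 0.6]
width: 0.0005
```

Request:
drive_tool(rows=[[[0,-0.01,-0.005],0,0],[[0,-0.01,-0.008],0,0],[[0,-0.01,-0.008],0,0]])

```text
t: 14.1
eef_pos: [0.5497, 0.0975, 0.0592]
ee_rot: [-1.571, -0.0, 3.032]
force: [-0.7, -0.4, 0.5]
width: 0.0004
```

Request:
drive_tool(rows=[[[0,0,-0.004],0,0],[[0,0,-0.007],0,0],[[0,0,-0.007],0,0]])

```text
t: 14.4
eef_pos: [0.5498, 0.0975, 0.0588]
ee_rot: [-1.571, 0.001, 3.033]
force: [-6.2, -0.6, 18.2]
width: 0.0002
```

Contact came at 59 mm and was stiff (18 N with no further travel), so the +x side is fully home. I'll retreat and hand in.

Request:
drive_tool(rows=[[[0,0,0.1],0,0],[[0,0,0.25],0,0],[[0,0,0.4],0,0],[[0,0,0.5],0,0],[[0,0,0.5],0,0],[[0,0,0.5],0,0]])

```text
t: 15.0
eef_pos: [0.5498, 0.0979, 0.2076]
ee_rot: [-1.572, 0.001, 3.032]
force: [-0.1, 0.4, -0.9]
width: 0.0005
```

```bash
python3 - <<'E'
from h import *
for n in ('scene','side'):
  f=grab_frame(n)
  for th,z in [('blue_mandrel',.052),('red_mandrel',.052),('yellow_mandrel',.014)]:
    for r in regions_of(f,th)[:1]: print(n,th,round(r['confidence'],2),rect(f,camT(f),r,z))
s=get_state();print(s['t'],s['eef_pos'],s['force']);job_done()
E
```

```text
scene blue_mandrel 0.77 (array([525.1,  99.1]), array([ 36.9, 172.9]), np.float32(-3.1), 'pca', np.float64(-5.4), array([0.5303, 0.0988]))
scene red_mandrel 0.93 (array([539.2, 263.9]), array([ 29.9, 169.4]), np.float32(-4.4), 'pca', np.float64(-5.7), array([0.5403, 0.2628]))
scene yellow_mandrel 0.82 (array([ 488.4, -130.4]), array([ 42.4, 174.6]), np.float32(-1.4), 'pca', np.float64(-0.2), array([ 0.4917, -0.1303]))
side blue_mandrel 0.75 (array([521.7,  99.4]), array([ 40.3, 169.5]), np.float32(-10.4), 'pca', np.float64(-8.0), array([0.5161, 0.1009]))
side red_mandrel 0.87 (array([539.5, 264. ]), array([ 31.5, 171.4]), np.float32(-5.8), 'pca', np.float64(-6.5), array([0.5372, 0.264 ]))
side yellow_mandrel 0.93 (array([ 489.3, -129. ]), array([ 39.4, 166. ]), np.float32(-4.3), 'pca', np.float64(-1.9), array([ 0.4899, -0.1298]))
15.4 [0.54953342 0.09756238 0.2062995 ] [-0.22082949 -0.68832815  0.72026392]
the job is handed in; nothing more can be done
```

The blue mandrel is in both clips on the blue base, and the job was handed in at 15.4 s. I picked it up, held it level over the clips, pressed it down to a stiff stop (about 34 N), let go and retreated.

- **Blue mandrel:** its centre measures about (0.523, 0.099), against the clip's (0.525, 0.099). The tip measurement puts its axis about 49 mm above the table, where 48 mm is expected.
- **Red and yellow:** both stayed within measurement noise of where they started.
- **Arm:** clear above the row, touching nothing.

**One check disagreed:** triangulating the rod tips from the two cameras hinted that the +x end sat a few mm high, about at the pixel noise. I pressed that end of the grip with closed fingers. It met a stiff stop at 59 mm, the height expected when it is fully home. I did not repeat the tip measurement afterwards.

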